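# Hold the dish warmer's spring lid open

## Robot

A 7-joint arm with a two-finger parallel gripper is mounted at the origin on the work surface; the furniture and walls round the work are solid. World frame = base frame: x ahead of the robot, y to its left, z up, the work surface at z = 0. Lengths are in mm, angles in degrees, forces in N, time in s.
With the tool pointing down it reaches from about 400 to 750 mm from the base axis. Payload 19.5 kg.
Tool frame: the origin (TCP) lies midway between the tips of the shut fingers; the grasp point (between the pads) lies 19 mm behind it; z points along the fingers, y is the line along which they close (so a half turn about z gives the same grasp; the last joint's range is limited). The gripper opens to 85 mm and grips with 20 to 120 N. Pads are 22 mm wide; open, the fingers measure 114 mm over their backs; the gripper's body (76 mm by 85 mm) begins 54 mm behind the grasp point. The pads swing forward as they close: fully open they stand 13 mm farther back than shut.
Start: joints at [-79.452, 40.479, -1.581, 85.061, 1.261, 54.483, -4.326], TCP at [128.724, 560.379, 231.268] pointing down, gripper open.
Joint ranges: [-155.06, 155.06], [-18.47, 123.98], [-90, 86.84], [0, 140.48], [-83.41, 263.41], [0, 116], [-161.91, 161.91]. Speed limits (degrees/s): [108.29, 108.29, 147.25, 147.25, 172.46, 172.46, 172.46].

## Interface

Orientations are given as a 3x3 rotation matrix whose columns are the frame's x, y, z axes.
In Python, from station import manip, monitor, cams, job gives the robot as it stands. Calls block until the motion is done:
- manip.reach(position, orientation): joint-space move of the TCP to a pose.
- manip.move_l(position, frame=None, v=150, guard=None): straight line of the TCP; frame=None keeps the orientation; v is the mean speed in mm/s. With guard (N) it stops when the force on the tool has changed by that much, and returns True; else False.
- manip.movej(angles): joint-space move.
- manip.set_gripper(opening, grasp_force=None): finger opening in mm; grasp_force is the grip in N (None keeps the last); returns when the fingers have stopped.
- manip.pause(seconds).
- manip.ik(position, orientation): joint angles nearest the present ones, or None.
- monitor.get_state(): the state.
- cams.get_image(name): name is "side" or "top" or "wrist"; returns the picture (480x640x3 uint8, red, green, blue); there is no depth.
- cams.get_calibration(name): a dict with "fx", "fy", "cx", "cy" (pixels), "world_to_cam" (4x4, takes a point from world to camera coordinates). Camera axes: x right, y down, z forward; pixel columns grow to the right and rows downward; lengths in mm; the calibration is good to about 2 mm. A picture is of the moment at which its call begins: read the wrist's pose just before it. get_calibration takes no time and is no camera call; for the wrist camera it gives the pose at the moment of the call.
A pose or a line that the arm cannot do raises manip.IKError and nothing moves.
- job.job_done(): hands the job in; it is judged then, once.
Trained networks look in the newest picture that a camera, given by its name, has taken for a name from the list of things; names that differ only in an ending like _2 or _b are one class to them, and where a whole thing is asked for, a point or a joint stands for the part that bears it (a point fixed in the world has none). Each returns a list of dicts, best first, with "confidence" (0 to 1); they miss things now and then, are a little off and sometimes report something else, mostly with a low value. They report only what shows in the picture. A call takes as long as a camera call. They do not tell look-alikes from the thing itself.
- cams.search_frame(query, camera): "extent" ([left, top, right, bottom] in pixels, round what is visible of it).
- cams.masks_of(query, camera): "region" (480x640 bool, what is visible of it) and "extent" ([left, top, right, bottom] in pixels, round what is visible of it).
- cams.place_of(query, camera): "location" ([column, row] in pixels: a listed point, or the origin of a listed thing).
The state is a dict: "time_s": time; "joints": joint angles; "joint_vel": joint speeds; "joint_torque": joint torques, N m; "ee_pos": TCP position; "orientation": TCP orientation; "ft_force": force on the tool from outside, world axes, zero at the start; "ft_torque": the same for the moment, N m; "grip_width": finger opening in mm; "gripper_force": force on a finger pad.
Only numpy, scipy, OpenCV 4.12 (cv2) and the standard library are available. Lean on these libraries where they do the work, as an engineer would, in place of code of your own. Each camera call takes 0.05 s, during which the arm holds its last target. There are 200 camera calls.

## Task

The warmer's lid springs shut, and a bottle is standing on it: take the bottle off and set it down upright on the round cork mat, wholly on it, while the lid stays shut. Then grip the black tab at the front of the lid, raise the lid to 40 degrees, where its red pointer meets the thick green mark, and keep hold of it there: the program finishes while the gripper is still holding the lid at 40 degrees, so that a colleague can reach in. Leave the timer, the petri dish and the pen where they are.

Things in the scene. Friction and masses are not known exactly. Their poses are not given: they have to be found in the camera images.
- warmer: White dish warmer, fixed on the worktop: housing 200 (x) x 170 (y) x 75 mm, lid on top; the shut lid's flat top is 99 mm above the worktop. Origin: centre of its underside; x points from its front (robot side) to its back, y to its left, z up. White scale discs, radius 55 mm, stand at both ends of the hinge outside the lid: black ticks every 20 degrees, thick green mark at 40.
- lid_hinge (a point): Middle of the lid's hinge axis, at [95, 0, 77] mm in the warmer's frame; the axis runs along the warmer's y axis; the point's axes are the warmer's.
- warmer_lid (a joint): Lid opening angle, rad: 0 shut, grows as the front rises, stop at 1.3; 40 degrees = 0.698. Lid: white frame, clear pane, 190 x 170 x 22 mm, 0.25 kg, hinged at the back; weight and a spring shut it from any angle once let go; about 2 N at the tab lifts it. Thin red pointers on its sides, running from the hinge axis to the front, show the angle on the scales.
- lid_tab (a point): Grip point on the lid's pull tab, a black blade 14 mm thick (along the warmer's y), 30 high, 60 long, out of the front edge, free at both sides and below. The point is 228 mm in front of the hinge axis and 11 above it when shut (88 above the worktop), 22 behind the blade's end, and turns with the lid. The blade can pivot between the pads, so the gripper may stay pointing down.
- bottle: Clear laboratory bottle with pale contents and a ribbed blue screw cap, the one standing on the lid; body 62 mm in diameter, 71 mm high, cap 58 mm in diameter from 83 to 111 mm above its foot (the cap does not turn), about 0.17 kg. Origin: centre of its foot, z up.
- cork_mat: Round cork mat, 120 mm in diameter, 5 mm thick, fixed on the worktop to the right of the open notebook. Origin: centre of its underside.
- timer: Bench timer with display and three keys, 62 x 78 x 34 mm; leave alone. Origin: centre of its underside.
- dish: Petri dish, 91 mm in diameter, 16 mm high, on the worktop; leave alone. Origin: centre of its underside.
- pen: White marker pen with black cap, 14 x 136 x 15 mm, lying on the worktop along its own y axis; leave alone. Origin: centre of its underside.
Mind the look-alikes: they are no part of the job. Leave any orange look-alike of the bottle alone.

How it is judged:
By the outcome, as a careful person would: the job done as asked, in the order asked, and still so for the second after the job is handed in, while the arm keeps its last pose, push and grip.
It also fails if it takes over 64 s, if anything falls off the work surface, if the arm or the gripper's body presses on something with over 40 N, if the wrist force passes 120 N, or if a joint passes its speed limit or range.

## Working session

There is one attempt and no reset: what is moved stays moved. The work goes in short steps, each a Python script; the robot and the scene stay as the last script left them, time stands still between calls to the robot, and variables do not carry over. Pictures are saved under pics/ and viewed, at most 10 in all, crops included, and the job is handed in when it is done.

```bash
mkdir -p pics; ls; cat > h.py <<'E'
import numpy as np, cv2
from station import manip, monitor, cams, job
def snap(n,f=None):
    im=cams.get_image(n)
    if f: cv2.imwrite('pics/'+f,im[:,:,::-1])
    return im
def ray(n,px,z,c=None):
    c=c or cams.get_calibration(n); T=np.array(c["world_to_cam"]); R,t=T[:3,:3],T[:3,3]
    d=R.T@np.array([(px[0]-c["cx"])/c["fx"],(px[1]-c["cy"])/c["fy"],1]); o=-R.T@t
    return o+d*(z-o[2])/d[2]
def proj(n,p,c=None):
    c=c or cams.get_calibration(n); q=np.array(c["world_to_cam"])@np.append(p,1)
    return np.array([c["fx"]*q[0]/q[2]+c["cx"],c["fy"]*q[1]/q[2]+c["cy"]])
E
python3 - <<'E'
from h import *
for n in ["top","side"]:
    snap(n,n+"0.png")
    T=np.array(cams.get_calibration(n)["world_to_cam"]); print(n,(-T[:3,:3].T@T[:3,3]).round())
    for q,z in [("warmer",0),("lid_tab",88),("lid_hinge",77),("bottle",99),("cork_mat",0),("timer",0),("dish",0),("pen",0)]:
        for r in cams.place_of(q,n)[:3]:
            print(q,round(r["confidence"],2),np.round(r["location"]),ray(n,r["location"],z).round(1))
print(monitor.get_state())
E
```

```text
pics
top [ 372.  -16. 1201.]
lid_hinge 0.73 [215. 194.] [672.5 256.1  77. ]
bottle 0.62 [232. 239.] [556.5 202.9  99. ]
bottle 0.55 [256. 315.] [378.9 136.9  99. ]
cork_mat 0.6 [469. 286.] [ 465.3 -391.4    0. ]
dish 0.64 [323. 208.] [660.4 -13.    0. ]
pen 0.67 [369. 212.] [ 654.  -132.7    0. ]
side [ 453. -741.  699.]
warmer 0.69 [326. 204.] [599.1 206.4   0. ]
lid_tab 0.81 [283. 192.] [488.6 147.   88. ]
lid_hinge 0.82 [353. 166.] [675.9 259.   77. ]
bottle 0.94 [243. 224.] [397.6  25.9  99. ]
bottle 0.58 [314. 175.] [567.1 192.5  99. ]
cork_mat 0.93 [305. 436.] [ 478.7 -396.6    0. ]
timer 0.61 [398. 349.] [ 665.8 -254.9    0. ]
dish 0.85 [368. 260.] [662.4 -13.4   0. ]
pen 0.71 [375. 297.] [ 652.3 -124.2    0. ]
{'time_s': 0.9, 'joints': array([-79.45362722,  40.47748486,  -1.58019124,  85.06234022,
         1.26193263,  54.48279054,  -4.32451905]), 'joint_vel': array([ 0.05593378,  0.11452335, -0.0406181 , -0.0654272 ,  0.11241014,
       -0.06375205, -0.0710723 ]), 'joint_torque': array([-5.33360089e-04, -8.82996154e+01,  1.23444334e+00, -2.36385441e+01,
        1.71279057e-02,  1.91838102e-03,  8.81157189e-05]), 'ee_pos': array([128.72340599, 560.37306648, 231.28384357]), 'orientation': array([[-9.74622747e-01,  2.23853749e-01,  9.24823732e-06],
       [ 2.23853747e-01,  9.74622743e-01, -9.49481729e-05],
       [-3.02680469e-05, -9.04683965e-05, -9.99999995e-01]]), 'ft_force': array([ 0.48880763,  0.87061207, -0.20171317]), 'ft_torque': array([-0.01049063,  0.01199595, -0.0049397 ]), 'gripper_force': 0.0, 'grip_width': 85.42509312887559}
```

View pics/top0.png

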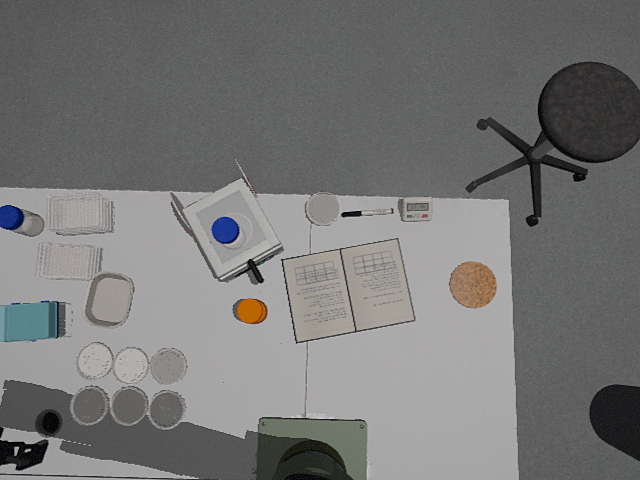

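View pics/side0.png

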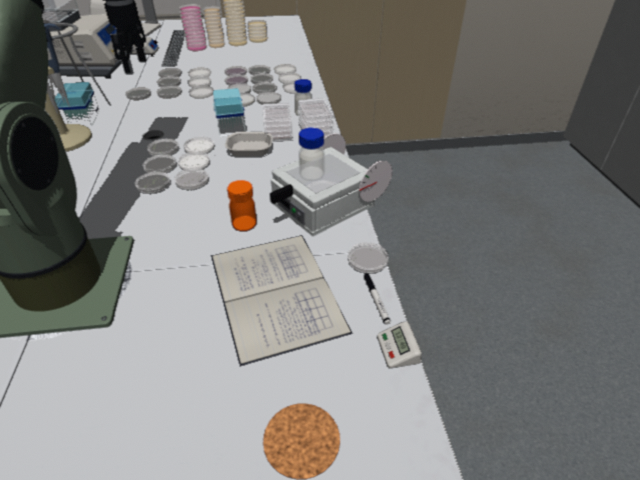

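The top view shows the blue-capped bottle on the lid (cap near 226,229), the tab at about (257,272), the orange decoy at (252,311) and the mat at (472,285). The side view agrees: bottle at (312,160), tab at (283,193) and mat at (302,440). Next I go above the bottle and look closer.

```bash
cat >> h.py <<'E'
def down(a):
    a=np.radians(a); y=np.array([-np.sin(a),np.cos(a),0]); z=np.array([0,0,-1.]); return np.c_[np.cross(y,z),y,z]
E
python3 - <<'E'
from h import *
im=snap("top")
hsv=cv2.cvtColor(im,cv2.COLOR_RGB2HSV)
m=cv2.inRange(hsv,(105,150,60),(130,255,255)); m[:,:180]=0;m[:,300:]=0
n,l,s,c=cv2.connectedComponentsWithStats(m); k=1+s[1:,4].argmax(); print(s[k],c[k],ray("top",c[k],205))
for n in ["top","side"]:
    if n!="top": snap(n)
    for r in cams.masks_of("cork_mat",n)[:1]:
        ys,xs=np.nonzero(r["region"]); print("mat",n,r["confidence"],ray(n,(xs.mean(),ys.mean()),5))
print("orange",ray("side",(243,224),0))
q0=monitor.get_state()["joints"]
for a in [30,-150]:
    q=manip.ik([545,190,330],down(a)); print(a,None if q is None else np.round(q))
    q=manip.ik([470,-395,200],down(a)); print(a,None if q is None else np.round(q))
E
```

```text
[212 217  27  26 545] [224.73944954 229.57431193] [558.63441974 198.39656726 205.        ]
mat top 0.83 [ 469.55282514 -399.4822871     5.        ]
mat side 0.65 [ 471.04159657 -405.61489499    5.        ]
orange [387.63811165 152.61279084   0.        ]
30 [-14.  36. -17.  74.  10.  72.  89.]
30 [ 54.  49. -37.  78.  31.  63. 132.]
-150 [-39.  40.  37.  75. -23.  73. -62.]
-150 [ 32.  47.  11.  79. -10.  55. -15.]
```

```bash
python3 - <<'E'
from h import *
manip.reach([545,190,370],down(-150)); manip.pause(0.2)
c=cams.get_calibration("wrist"); snap("wrist","w1.png")
T=np.array(c["world_to_cam"]); print((-T[:3,:3].T@T[:3,3]).round(),T[2,:3].round(2))
for q,z in [("lid_tab",88),("lid_hinge",77),("bottle",99),("warmer",0)]:
    for r in cams.place_of(q,"wrist")[:2]: print(q,round(r["confidence"],2),np.round(r["location"]),ray("wrist",r["location"],z,c).round(1))
s=monitor.get_state(); print(s["time_s"],s["ee_pos"])
E
```

```text
[607. 225. 512.] [-0.24 -0.14 -0.96]
lid_tab 0.97 [325. 265.] [471.4 137.2  88. ]
bottle 0.76 [286. 283.] [429.9 169.1  99. ]
bottle 0.62 [318. 176.] [563.6 200.5  99. ]
warmer 0.71 [321. 147.] [588.9 211.2   0. ]
3.6167 [544.98701716 190.05954259 369.98180028]
```

View pics/w1.png

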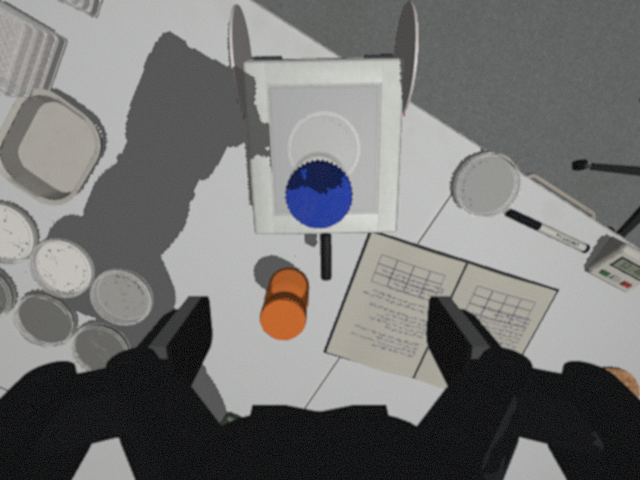

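The wrist view shows the cap at (319,194), the bottle's foot ring at (324,148), and the black tab from (324,236) to (326,278). The orange decoy is at (285,300), in front of the tab. Now I compute positions and the yaw.

```bash
python3 - <<'E'
from h import *
c=cams.get_calibration("wrist"); f=lambda p,z: ray("wrist",p,z,c).round(1)
im=snap("wrist"); hsv=cv2.cvtColor(im,cv2.COLOR_RGB2HSV)
m=cv2.inRange(hsv,(105,150,40),(130,255,255)); m=cv2.morphologyEx(m,5-3,np.ones((5,5)))
n,l,s,ce=cv2.connectedComponentsWithStats(m); k=1+s[1:,4].argmax()
(x,y),r=cv2.minEnclosingCircle(np.argwhere(l==k)[:,::-1].astype(np.float32)); print(s[k],x,y,r,f((x,y),203))
print("foot",f((324,148),99))
g=im.max(2); t=np.zeros_like(g); t[236:290,305:345]=(g[236:290,305:345]<60)
ys,xs=np.nonzero(t); print(xs.min(),xs.max(),ys.min(),ys.max())
for yy in range(ys.min(),ys.max()+1,6):
    e=xs[ys==yy]; print(yy,e.min(),e.max(),f(((e.min()+e.max())/2,yy),103))
# lid frame corners (top z=99)
for p in [(252,233),(398,233),(247,60),(400,60)]: print("corner",p,f(p,99))
E
```

```text
[ 287  163   64   64 2914] 318.10247802734375 194.386962890625 32.382301330566406 [560.9 198.6 203. ]
foot [593.4 210.1  99. ]
321 329 236 278
236 321 329 [507.4 158.7 103. ]
242 321 329 [501. 155. 103.]
248 321 329 [494.6 151.2 103. ]
254 321 329 [488.1 147.4 103. ]
260 321 329 [481.5 143.6 103. ]
266 322 329 [475.2 139.2 103. ]
272 322 329 [468.5 135.3 103. ]
278 323 328 [461.8 131.4 103. ]
corner (252, 233) [466.4 234.6  99. ]
corner (398, 233) [552.7  85.2  99. ]
corner (247, 60) [630.3 324.   99. ]
corner (400, 60) [709.6 186.5  99. ]
```

```bash
python3 - <<'E'
from h import *
manip.move_l([560,198.5,240],v=200)
print("hit",manip.move_l([560,198.5,172],v=80,guard=12))
manip.set_gripper(40,grasp_force=40)
s=monitor.get_state(); print(s["time_s"],s["ee_pos"],s["grip_width"],s["gripper_force"],s["ft_force"])
manip.move_l([560,198.5,190],v=40); manip.move_l([560,198.5,330],v=150)
s=monitor.get_state(); print(s["time_s"],s["ee_pos"],s["grip_width"],s["gripper_force"],s["ft_force"])
snap("side","s1.png")
E
```

```text
hit False
5.8417 [560.07745088 198.53241896 172.25296549] 56.83857193777833 43.61880898475647 [-0.68819738  0.27031957  2.76307205]
7.525 [559.73755591 198.49145665 329.23975021] 57.487072524594964 43.39084088802338 [ 0.08514699 -0.06024153 -2.52053085]
```

View pics/s1.png

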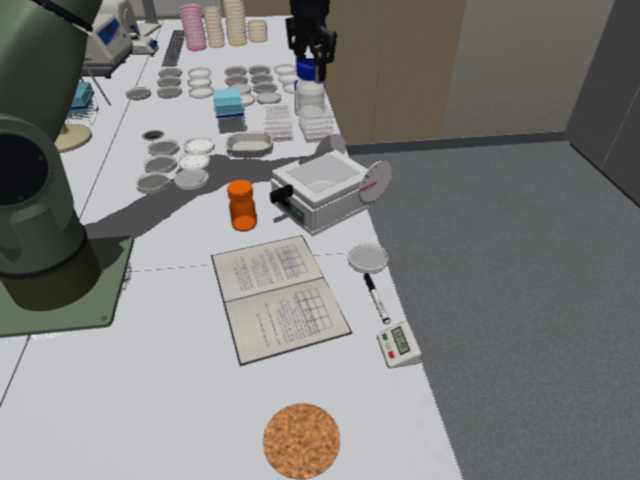

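The bottle is held clear in the gripper near (311,75) and upright, and the lid stays shut. Next: carry it to the mat.

```bash
python3 - <<'E'
from h import *
manip.reach([470,-401,250],down(-150))
manip.move_l([470,-401,100],v=150)
hit=manip.move_l([470,-401,74],v=30,guard=5)
s=monitor.get_state(); print(hit,s["time_s"],s["ee_pos"],s["grip_width"],s["ft_force"])
manip.set_gripper(85); manip.pause(0.2)
manip.move_l([470,-401,120],v=60); manip.move_l([470,-401,250],v=200)
s=monitor.get_state(); print(s["time_s"],s["ee_pos"],s["grip_width"])
snap("side","s2.png")
for r in cams.place_of("bottle","side")[:3]: print(r["confidence"],ray("side",r["location"],5))
snap("wrist","w2.png")
for r in cams.place_of("bottle","wrist")[:3]: print(r["confidence"],ray("wrist",r["location"],5))
E
```

```text
True 11.575 [ 469.98931211 -400.42875174   79.53303099] 57.23699891143962 [-0.72286029  2.37513889  7.05583368]
13.8 [ 469.80963122 -400.64527902  248.86022305] 84.87084014230965
0.69 [390.55267724 149.81935368   5.        ]
0.61 [ 475.64069756 -401.05765502    5.        ]
0.87 [ 471.90277186 -400.52734756    5.        ]
```

View pics/s2.png

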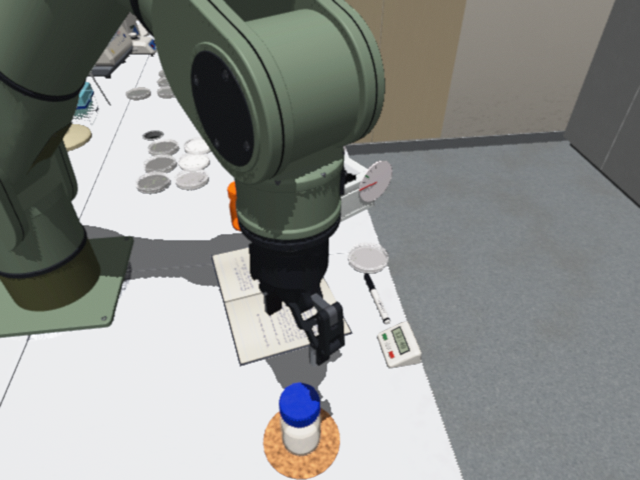

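The bottle stands upright well inside the mat (foot about 300,440). Next I go above the tab.

```bash
python3 - <<'E'
from h import *
manip.reach([479,141.8,230],down(-149.5)); manip.set_gripper(50); manip.pause(0.2)
c=cams.get_calibration("wrist"); im=snap("wrist","w3.png")
for q,z in [("lid_tab",88)]:
    for r in cams.place_of(q,"wrist")[:2]: print(q,round(r["confidence"],2),np.round(r["location"]),ray("wrist",r["location"],z,c).round(1))
print(proj("wrist",[479,141.8,88],c)); s=monitor.get_state(); print(s["time_s"],s["grip_width"],s["ft_force"],s["joints"].round())
E
```

```text
lid_tab 0.56 [318. 228.] [475.3 139.   88. ]
[317.33322778 221.91723357]
16.7 50.077851968084296 [-0.33729922  0.6346398  -0.55179911] [-40.  39.  38. 101. -30.  50. -48.]
```

View pics/w3.png

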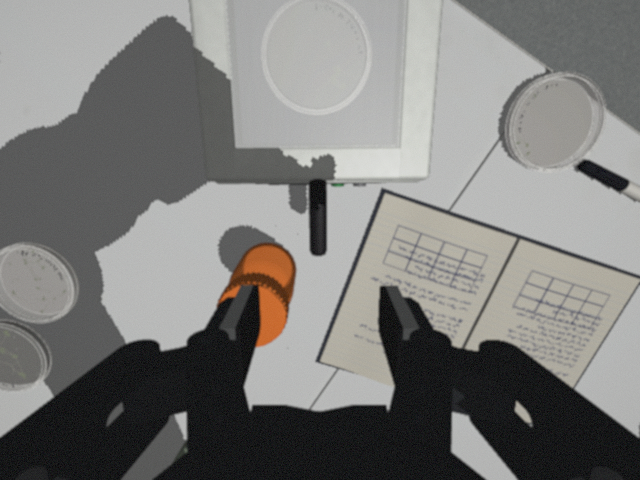

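The tab is a black blade at columns 310–326, rows 180–254, centred between the fingers, and nothing is in the way. Now descend and grip.

```bash
cat >> h.py <<'E'
YAW=np.radians(30.5)
def arc(p0,th):  # TCP at lid angle th(deg) given shut TCP p0 (grasp point 19 above)
    t=np.radians(th); c,s=np.cos(t),np.sin(t)
    x,z=-228*c+11*s,228*s+11*c
    return np.array([p0[0]+(x+228)*np.cos(YAW),p0[1]+(x+228)*np.sin(YAW),p0[2]+z-11])
E
python3 - <<'E'
from h import *
c=cams.get_calibration("wrist"); f=lambda p,z: ray("wrist",p,z,c)
e=f((318,254),103); d=np.array([np.cos(YAW),np.sin(YAW),0]); print("end",e,"back",f((318,180),103), "corners",f((207,182),99),f((430,178),99))
p=e+22*d; p[2]=69; print("grip",p)
if np.linalg.norm(p[:2]-[479,141.8])<8:
    print([None if manip.ik(arc(p,t),down(-149.5)) is None else 1 for t in (0,20,40)])
    p=(p+np.array([479,141.8,69]))/2
    manip.move_l([p[0],p[1],120],v=150)
    print("hit",manip.move_l(p,v=60,guard=10))
    manip.set_gripper(5,grasp_force=50)
    s=monitor.get_state(); print(s["time_s"],s["ee_pos"],s["grip_width"],s["gripper_force"],s["ft_force"])
    np.save("p0.npy",p)
E
```

```text
end [460.20637129 130.09385505 103.        ] back [510.025109   159.37470435 103.        ] corners [465.97939305 230.20592245  99.        ] [553.38108876  87.62702721  99.        ]
grip [479.16221282 141.25969904  69.        ]
[1, 1, 1]
hit False
18.9917 [478.53240198 142.51003877  69.01860369] 13.380644596685617 51.06403470039368 [-3.15149818  6.65658622  1.49744218]
```

```bash
python3 - <<'E'
from h import *
p=np.load("p0.npy"); p[:2]=monitor.get_state()["ee_pos"][:2]; np.save("p0.npy",p)
for t in [5,12,20,28,36,40]:
    manip.move_l(arc(p,t),v=60)
    s=monitor.get_state(); print(t,round(s["time_s"],1),s["ee_pos"].round(1),round(s["grip_width"],1),s["ft_force"].round(1))
manip.pause(0.3); im=snap("side"); cv2.imwrite("pics/s4.png",cv2.resize(im[110:240,250:420],None,fx=4.5,fy=4.5,interpolation=cv2.INTER_CUBIC)[:,:,::-1])
E
```

```text
5 19.5 [480.2 143.6  88.8] 13.5 [ 1.   1.4 -1.9]
12 20.1 [484.9 146.4 116.1] 13.3 [ 2.6  3.8 -3.2]
20 20.8 [493.7 151.7 146.4] 13.5 [ 2.1  4.9 -4.5]
28 21.5 [506.1 159.1 175. ] 13.4 [ 1.6  6.3 -5.6]
36 22.1 [521.6 168.4 201. ] 13.3 [ 3.6  7.  -7.4]
40 22.6 [530.5 173.7 213.2] 13.4 [ 0.9  6.2 -6. ]
```

View pics/s4.png

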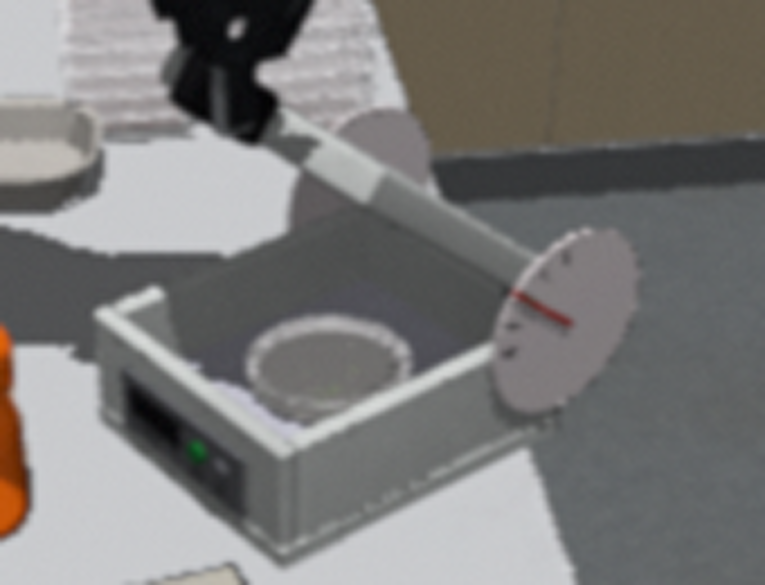

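The lid is up, held by the tab, and the pointer runs from (572,324) to (513,293) in the crop, near the 40° mark. Next I measure the angle from the pointer and ticks in the disc plane.

```bash
python3 - <<'E'
from h import *
p=np.load("p0.npy"); ex=np.array([np.cos(YAW),np.sin(YAW),0]); ey=np.array([-np.sin(YAW),np.cos(YAW),0])
H=np.array([p[0],p[1],0])+228*ex; H[2]=77; C=H-90*ey
c=cams.get_calibration("side"); T=np.array(c["world_to_cam"]); R=T[:3,:3]; o=-R.T@T[:3,3]
def on(u,v):
    d=R.T@np.array([(u-c["cx"])/c["fx"],(v-c["cy"])/c["fy"],1]); q=o+d*(((C-o)@ey)/(d@ey))-C
    return np.array([-(q@ex),q[2]])
cr=lambda x,y:((x+.5)/4.5-.5+250,(y+.5)/4.5-.5+110)
im=snap("side").astype(int)
red=(im[:,:,0]-im[:,:,1:].max(2)>35); red[:,:355]=0; red[:,395:]=0; red[:140]=0;red[200:]=0
ys,xs=np.nonzero(red); w=(im[:,:,0]-im[:,:,1:].max(2))[ys,xs]; P=np.array([on(a,b) for a,b in zip(xs,ys)])
vx,vy,x0,y0=cv2.fitLine(P.astype(np.float32),cv2.DIST_L2,0,.01,.01).ravel(); print("pointer",len(P),np.degrees(np.arctan(vy/vx)),P[xs.argmax()],P[xs.argmin()])
grn=im[:,:,1]-np.maximum(im[:,:,0],im[:,:,2]); grn[:,:355]=0; grn[:,395:]=0; g=np.argwhere(grn>12); g=g[(g[:,0]>140)&(g[:,0]<200)]; print("green",[(x,y,on(x,y).round(1)) for y,x in g][:10])
h=on(*cr(572,324)); print("hub",h)
for n,q in [("0",(508,352)),("20",(515,327)),("60",(545,275)),("80",(567,258)),("tip",(513,293))]:
    d=on(*cr(*q))-h; print(n,d.round(1),np.degrees(np.arctan2(d[1],d[0])).round(1))
for t in (36,38,40,42,44): print(t, [ (proj("side",C+r*(-np.cos(np.radians(t))*ex+np.array([0,0,np.sin(np.radians(t))])),c)).round(1) for r in (0,50)])
cc=cams.get_calibration("wrist"); snap("wrist","w5.png")
for s in(-90,90): print(s,proj("wrist",H+s*ey,cc))
E
```

```text
pointer 19 39.258926 [2.26418516 1.07101323] [44.85541032 34.99500629]
green []
hub [-0.49278983 -1.81657388]
0 [47.1  1.4] 1.7
20 [43.3 15.7] 19.9
60 [24.2 40.4] 59.1
80 [ 8.8 44.9] 78.9
tip [46.7 38.1] 39.2
36 [array([376.6, 181.1]), array([365.2, 176.4])]
38 [array([376.6, 181.1]), array([365.6, 175.7])]
40 [array([376.6, 181.1]), array([366. , 175.1])]
42 [array([376.6, 181.1]), array([366.4, 174.5])]
44 [array([376.6, 181.1]), array([366.8, 173.8])]
-90 [454.0872608  -21.82305762]
90 [181.93555293 -21.60290269]
```

View pics/w5.png

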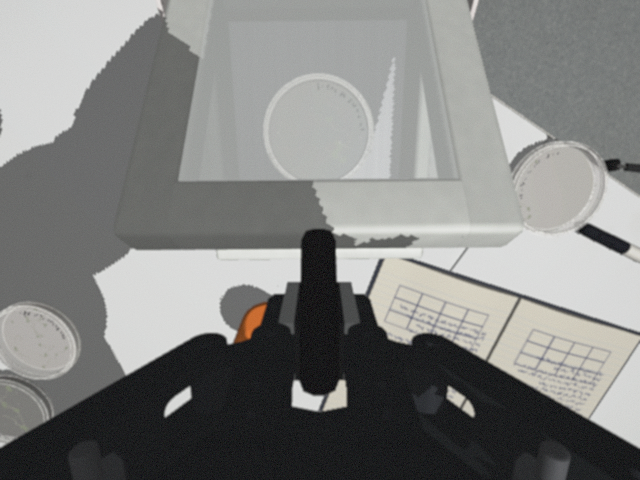

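In the wrist view the tab sits firmly between the pads (318,310), with the lid raised and the timer, dish and pen undisturbed. The pointer measures 39.3°, and nearby ticks read about 0.8° low, so the lid is at about 40°. Kinematics also gives 40°. I check for drift, then hand in.

```bash
python3 - <<'E'
from h import *
manip.pause(1.0); s=monitor.get_state(); print(s["time_s"],s["ee_pos"].round(1),s["grip_width"],s["gripper_force"],s["ft_force"].round(1))
snap("side"); print([(round(r["confidence"],2),ray("side",r["location"],5).round()) for r in cams.place_of("bottle","side")[:2]])
print(job.job_done())
E
```

```text
24.0083 [530.5 173.8 213.1] 13.429598289290556 52.22321033477783 [ 1.6  5.9 -6.6]
[(0.86, array([ 477., -405.,    5.])), (0.62, array([386., 145.,   5.]))]
the job is handed in; nothing more can be done
None
```

The bottle stands upright wholly on the cork mat, the gripper is holding the lid by its tab at about 40 degrees, and I handed the job in at 24 s.

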